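Lock a sample tube into its bayonet transport canister

TASK

Pack the standing sample tube for the courier: stand it upright in the hole of the transport canister, then fit the blue bayonet lid over it with the two lugs in the entry slots, push it in against its spring and turn it a quarter turn clockwise (seen from above) until the lugs spring up into the locking pockets, and let go. Press and turn by feel: the lid must never bear on the canister with more than about 40 N. Leave the other things on the desk where they are.

Things in the scene. Friction and masses are not known exactly. Their poses are not given: they have to be found in the camera images.
- tube_centre (a point): centre (half-way up, 52.5 mm above the foot) of the one sample tube that stands upright on the desk: clear body 17.6 mm in diameter, red cap 24 mm in diameter on its top 17 mm, 105 mm tall. z points up to the cap.
- lid_centre (a point): point on the axis, 30 mm up, of the blue lid (60 mm tall). Plug 51 mm wide at z -30 to -5; flange 66 wide at z -5 to -1; above it a grip to z +30 with two flat faces at y = +-20 (40 mm apart, 34 long in x): take it there. Two lugs, 6 mm round pins, stick out along +x and -x (yellow marks) to radius 32, at z -22. Hollow (32 mm wide, 55 deep) to go over the tube's cap.
- holder: round steel base on the desk, fixed (92 mm wide, 9 high), origin under its centre, z up. On its axis it clamps the metal canister, 68 mm wide (54 inside), whose rim stands 94 mm above the desk give or take 5.5 mm, as it was clamped: not measured. Tube hole on the axis: 20.6 mm wide, mouth flared to 25 and 31 mm below the rim, floor 79 mm below, so the tube's top stays 26 mm above the rim.
- slot_side (a point): yellow mark on the base's edge, at its +x, 9 mm above the desk (another at -x). Right above them the rim has two entry slots for the lugs, 9 mm wide, flared to 15 at the top; each goes down 21 mm, runs 90 deg clockwise (from above) under a lip and ends at a stop. A sprung orange ring in the neck, 35 mm wide inside, meets the plug with lid_centre 16 mm above the rim, then pushes 4 N + 1 N per mm.
- lock_side (a point): red mark on the base's edge, at its -y (another at +y). Right above them the lugs' tracks end in locking pockets. The lid turns only when pushed until lid_centre is less than 6.5 mm above the rim; at 5 mm the flange meets the rim (15 N of spring, then hard). With the lugs under the pockets it springs up 6 mm and stays: lid_centre 11 mm above the rim. Unlocked, lugs on the rim: 25 mm.
- swab_pack_1: bystander: swab in a flat paper peel pack, 28x190x6 mm, origin under its centre
- lying_tube_1: bystander: red-capped sample tube lying on its side, 106x24x24 mm, origin under its centre
- red_cap: bystander: loose red screw cap lying near it, 24 mm wide, 17 mm tall, origin under its centre
Mind the look-alikes: they are no part of the job. Leave any pink, purple or turquoise look-alike of the part that bears tube_centre alone.

How it is judged (in metres and radians):
On the way, in this order (a step that is already met when the one before it is completed fails the run):
1. the tube stands in the canister's hole, down on its floor, let go (horizontal distance between tube_centre and holder below 0.006 m and z of tube_centre in the frame of holder between 0.059 and 0.076 m and contact force between the fingers and tube below 0.3 N), for 0.2 s.
2. the lid's lugs are down in the two entry slots, its plug on the sprung ring (z of lid_centre in the frame of holder below 0.1115 m and angle between the x axis of lid_centre and the x axis of holder, either way round below 0.3 rad and horizontal distance between lid_centre and holder below 0.005 m), for 0.05 s.
At the end, for the whole second after the job is handed in: The tube stands on the floor of the canister's hole, within 6 mm of its axis; the lid is locked and at rest: within 4 mm of the canister's axis, level within 4 deg, a quarter turn past the entry slots within 8.5 deg, sprung up into the pockets (lid_centre 97 to 112 mm above the desk) (horizontal distance between lid_centre and holder below 0.004 m and z of lid_centre in the frame of holder between 0.097 and 0.112 m and angle between the x axis of lid_centre and the y axis of holder, either way round below 0.15 rad and angle between lid_centre's own z axis and vertical below 0.07 rad and horizontal distance between tube_centre and holder below 0.006 m and z of tube_centre in the frame of holder between 0.059 and 0.076 m and linear speed of lid below 0.02 m/s); the robot touches nothing.
It fails at once if lid and canister pressed together with more than 40 N (contact force between lid and holder above 40 N).
It fails at once if a bystander was moved by more than 4 cm (distance of any of swab_pack_1, lying_tube_1, red_cap from where it was at the start of the episode above 0.04 m).
It also fails if it takes over 72 s, if anything falls off the work surface, if the arm or the gripper's body presses on something with over 40 N, if the wrist force passes 120 N, or if a joint passes its speed limit or range.

ROBOT

A 6-joint arm with a two-finger parallel gripper is mounted at the origin on the work surface; the furniture and walls round the work are solid. World frame = base frame: x ahead of the robot, y to its left, z up, the work surface at z = 0. Lengths are in mm, angles in rad, forces in N, time in s.
With the tool pointing down it reaches from about 375 to 925 mm from the base axis. Payload 5.7 kg.
Tool frame: the origin (TCP) lies at the very end of the fingers, on their centre line; the grasp point (between the pads) lies 19 mm behind it (env.grip_depth is the distance from the TCP to the grasp point, in mm); z points along the fingers, y is the line along which they close (so a half turn about z gives the same grasp; the last joint's range is limited). The gripper opens to 88 mm and grips with 3 to 60 N. Pads are 20 mm wide; open, the fingers measure 115 mm over their backs; the gripper's body (75 mm by 178 mm) begins 61 mm behind the grasp point.
Start: joints at [1.227, 0.359, 1.51, -0, 1.272, -0.115], TCP at [136.08, 584.332, 222.623] pointing down, gripper open.
Joint ranges: [-2.97, 2.97], [-1.01, 2.36], [0.21, 2.38], [-0.96, 4.11], [0.2, 2.71], [-2.98, 2.98]. Speed limits (rad/s): [2.39, 2.39, 3.14, 3.14, 3.14, 3.14].

INTERFACE

Orientations are given as [roll, pitch, yaw] about the fixed x, y, z axes, in that order (R = Rz(yaw) Ry(pitch) Rx(roll)).
In Python, from plant import env gives the robot as it stands.
- The arm moves only by the tool move_arm, never from a script. Its argument "motion" is a list of rows, each an object with "claw": the closure, from 0 (fully open) to 1 (shut); "slide": the shift along the tool's x, y, z in mm, a list of three; "twist": the turn about the tool's z in rad. In form: [{"claw": claw, "slide": [dx, dy, dz], "twist": twist}, ...]. A call has 1 to 8 rows; each row shifts and turns the commanded pose from where the row before left it, along the tool's axes as they then stand; what a row does not reach is not made up. A row lasts 1/8 s, in which the tool goes at most 62.5 mm and 10.7 degrees, less where a joint would pass 70% of its speed; a pose out of reach is approached as far as the arm can. A call with a gripper value outside its range is refused whole. The fingers move at their own pace and stop on an object; "grip_force" is the grip in N (left out, the last holds). Time passes only in rows, so rows that do not move let the fingers close. It gives the time, the measured TCP pose, the force, the opening and the grip force at its end, in the units of the state.
- env.get_state(): the state, without advancing time (a new reading comes with each control period).
- env.get_image(name): name is "scene" or "side" or "wrist"; returns the picture (420x560x3 uint8, red, green, blue); there is no depth.
- env.get_calibration(name): a dict with "K" (3x3 intrinsics, pixels), "pose" (4x4, takes a point from camera to world coordinates). Camera axes: x right, y down, z forward; pixel columns grow to the right and rows downward; lengths in mm; the calibration is good to about 2 mm. A picture is of the moment at which its call begins: read the wrist's pose just before it. get_calibration takes no time and is no camera call; for the wrist camera it gives the pose at the moment of the call.
- env.close_job(): hands the job in; it is judged then, once.
The state is a dict: "clock": time; "joint_positions": joint angles; "qvel": joint speeds; "joint_torque": joint torques, N m; "tcp_pos": TCP position; "orientation": TCP orientation; "contact_force": force on the tool from outside, world axes, zero at the start; "moment": the same for the moment, N m; "width": finger opening in mm; "gripper_force": force on a finger pad.
Only numpy, scipy, OpenCV 4.12 (cv2) and the standard library are available. Lean on these libraries where they do the work, as an engineer would, in place of code of your own. Each camera call takes 0.05 s, during which the arm holds its last target. There are 200 camera calls.

## Working session

There is one attempt and no reset: what is moved stays moved. The work goes in short steps, Python scripts to look and compute and a tool call to move; the robot and the scene stay as the last step left them, time stands still between calls to the robot, and variables do not carry over. Pictures are saved under pics/ and viewed, at most 10 in all, crops included, and the job is handed in when it is done.

Besides the shell and the picture viewer there is one more tool, called after "Request:" as name([rows], argument=value, ...), one row to a line, values as JSON. move_arm: Moves the arm, as the interface text tells. Its arguments: {"type":"object","properties":{"motion":{"type":"array","items":{"type":"object","properties":{"claw":{"type":"number"},"slide":{"type":"array","items":{"type":"number"}},"twist":{"type":"number"}}}},"grip_force":{"type":"number"}},"required":["motion"]}

```bash
ls; mkdir -p pics; python3 - <<'E'
from plant import env
import cv2,numpy as np
s=env.get_state();print(s)
for n in("scene","side"):
    im=env.get_image(n);cv2.imwrite(f"pics/{n}0.png",im[:,:,::-1])
    c=env.get_calibration(n);print(n,np.round(c["K"],1).tolist(),np.round(c["pose"],3).tolist())
c=env.get_calibration("wrist");print(np.round(c["K"],1).tolist(),np.round(c["pose"],3).tolist())
im=env.get_image("wrist");cv2.imwrite("pics/wrist0.png",im[:,:,::-1])
E
```

```text
pics
{'clock': 0.0, 'joint_positions': array([ 1.22691551e+00,  3.59495813e-01,  1.51142301e+00, -2.51675992e-05,
        1.27247477e+00, -1.15119274e-01]), 'qvel': array([ 7.93082814e-04,  2.10782244e-03,  3.48496591e-04, -8.76811401e-04,
       -2.97863758e-03, -5.15830229e-05]), 'joint_torque': array([-1.45311118e-03, -5.15374517e+01, -2.70731395e+01,  6.71369629e-02,
        3.50753381e-02, -1.21183944e-04]), 'tcp_pos': array([135.85982272, 583.71782193, 221.81863986]), 'orientation': array([-3.13980087e+00, -1.82981427e-04,  2.91283836e+00]), 'contact_force': array([ 0.95950265,  0.42922848, -0.27864173]), 'moment': array([-0.03588199, -0.00039591, -0.02464459]), 'gripper_force': 0.0, 'width': 87.90961732480332}
scene [[485.8, 0.0, 279.9], [0.0, 485.8, 207.4], [0.0, 0.0, 1.0]] [[-0.646, -0.4, 0.65, -140.653], [-0.763, 0.36, -0.536, 453.224], [-0.019, -0.843, -0.538, 535.706], [0.0, 0.0, 0.0, 1.0]]
side [[539.2, 0.0, 278.9], [0.0, 539.2, 204.8], [0.0, 0.0, 1.0]] [[0.896, -0.19, 0.401, 56.868], [-0.444, -0.353, 0.824, -789.599], [-0.015, -0.916, -0.401, 441.334], [0.0, 0.0, 0.0, 1.0]]
[[327.6, 0.0, 283.4], [0.0, 327.6, 212.9], [0.0, 0.0, 1.0]] [[0.227, 0.932, 0.283, 58.921], [0.974, -0.217, -0.067, 602.15], [-0.001, 0.291, -0.957, 383.417], [0.0, 0.0, 0.0, 1.0]]
```

View pics/scene0.png

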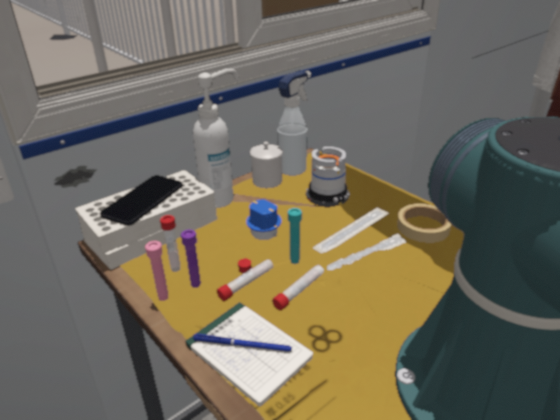

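View pics/side0.png

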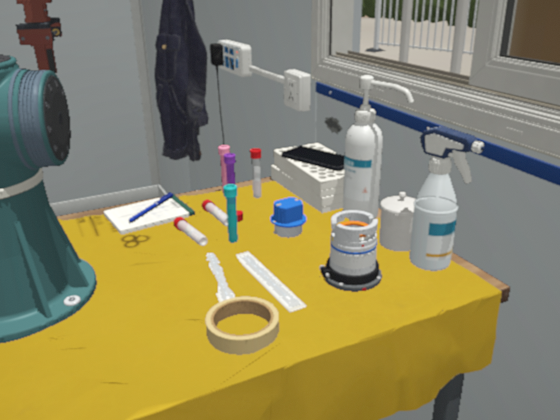

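The standing candidates are the scene caps at (168,222) red with a clear body, (155,247) pink, (190,237) purple and (295,215) turquoise. Only the red one fits. I'll enlarge the crops to confirm it and to pick the lid and holder marks.

```bash
python3 - <<'E'
import cv2,numpy as np
a=cv2.imread("pics/scene0.png");b=cv2.imread("pics/side0.png")
def c(im,x,y,w,h):return cv2.resize(im[y:y+h,x:x+w],(400,300),interpolation=cv2.INTER_CUBIC)
p=np.vstack([np.hstack([c(a,140,200,140,105),c(a,300,140,60,75)[:,:].copy()]),np.hstack([c(b,210,140,100,105)if 0 else c(b,210,140,140,105),c(b,300,200,100,100)[:,:]])])
cv2.imwrite("pics/crop1.png",p)
E
```

```text
(no output)
```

View pics/crop1.png

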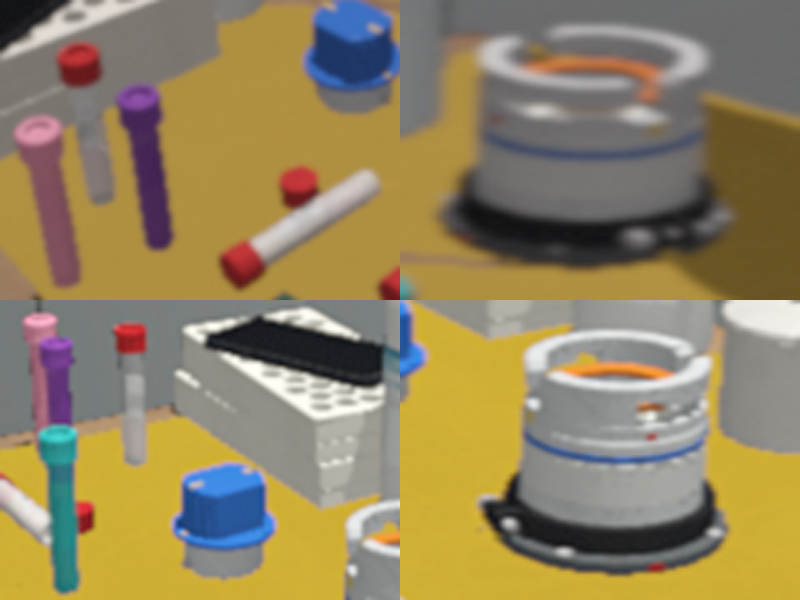

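View pics/wrist0.png

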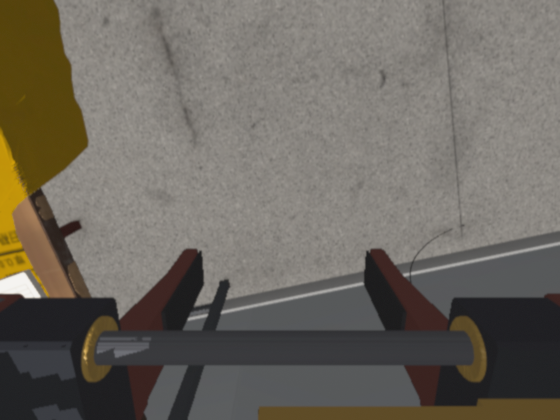

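The crop confirms the red-capped clear standing tube: scene cap top (168,217), foot (176,269); side cap top (256,150), foot (257,196). The lid's grip top is at scene (262,204) and side (288,200). The holder rim centre is at scene (329,154) and side (354,220), with a red base mark at side (364,289). The wrist view shows only floor.

```bash
cat > h.py <<'E'
import numpy as np,cv2
from plant import env
def ray(n,uv,c=None):
    c=c or env.get_calibration(n);K=np.array(c["K"]);P=np.array(c["pose"])
    d=P[:3,:3]@np.linalg.solve(K,[uv[0],uv[1],1]);return P[:3,3],d/np.linalg.norm(d)
def plane(n,uv,z,c=None):
    o,d=ray(n,uv,c);return o+d*(z-o[2])/d[2]
def tri(obs):
    A=np.zeros((3,3));b=np.zeros(3)
    for o,d in obs:
        M=np.eye(3)-np.outer(d,d);A+=M;b+=M@o
    return np.linalg.solve(A,b)
def proj(n,p,c=None):
    c=c or env.get_calibration(n);P=np.linalg.inv(np.array(c["pose"]));q=np.array(c["K"])@(P[:3,:3]@p+P[:3,3]);return q[:2]/q[2]
E
python3 - <<'E'
from h import *
np.set_printoptions(precision=1,suppress=True)
for n,a,b,z in [("tubetop",(168,217.5),(255.9,149.8),105),("tubefoot",(176,269),(257.3,196),0),("lidtop",(262.5,206),(287.7,202),60),("rim",(329.2,153.7),(354.2,220.3),94)]:
    print(n,tri([ray("scene",a),ray("side",b)]),plane("scene",a,z),plane("side",b,z))
print("red",plane("side",(363.75,289),9),plane("scene",(310.2,199.5),9))
s=env.get_state();c=env.get_calibration("wrist");print(s["tcp_pos"],np.array(c["pose"]))
E
```

```text
tubetop [477.5 176.9 104. ] [477.1 177.3 105. ] [475.5 172.9 105. ]
tubefoot [477.3 179.1  -0.1] [475.8 179.4   0. ] [478.3 180.2   0. ]
lidtop [458.9  -0.6  59.4] [459.   -0.4  60. ] [457.4  -2.8  60. ]
rim [ 474.8 -186.9   97.5] [ 480.8 -192.8   94. ] [ 477.8 -181.9   94. ]
red [ 462.1 -236.9    9. ] [ 477.  -137.9    9. ]
[135.9 583.8 222. ] [[  0.2   0.9   0.3  58.9]
 [  1.   -0.2  -0.1 602.2]
 [ -0.    0.3  -1.  383.5]
 [  0.    0.    0.    1. ]]
```

```bash
python3 - <<'E'
from h import *
np.set_printoptions(precision=0,suppress=True)
for n,a,z in [("purple foot",(195,285),0),("purple top",(189,235),105),("pink",(163,298),0),("turq",(295,261),0),("pumpfoot",(218,203),0),("sprayfoot",(292,172),0),("jarfoot",(267,183),0),("rackcorner",(100,255),0),("rackcorner2",(215,215),0)]: print(n,plane("scene",a,z))
for n,a,z in [("sprayfoot",(432,262),0),("jarfoot",(400,243),0),("pumpfoot",(362,215),0),("turq",(233,241),0)]: print(n,plane("side",a,z))
print("pumptop",tri([ray("scene",(207,76)),ray("side",(366,83))]),"nozzle",tri([ray("scene",(236,71)),ray("side",(410,98))]),"spray",tri([ray("scene",(290,80)),ray("side",(432,133))]), tri([ray("scene",(308,75)),ray("side",(480,147))]))
E
```

```text
purple foot [419. 177.   0.]
purple top [413. 177. 105.]
pink [426. 232.   0.]
turq [356.  12.   0.]
pumpfoot [606.   4.   0.]
sprayfoot [ 604. -200.    0.]
jarfoot [ 603. -125.    0.]
rackcorner [602. 262.   0.]
rackcorner2 [572.  35.   0.]
sprayfoot [ 615. -210.    0.]
jarfoot [ 610. -132.    0.]
pumpfoot [618.  -4.   0.]
turq [355.  12.   0.]
pumptop [613.  -5. 260.] nozzle [643. -90. 246.] spray [ 602. -194.  216.] [ 625. -266.  208.]
```

Request:
move_arm([
  {"claw": 0, "slide": [0, 0, 0], "twist": -0.1144},
  {"claw": 0, "slide": [0, 0, 0], "twist": -0.1144},
  {"claw": 0, "slide": [-38, -45, 0], "twist": 0},
  {"claw": 0, "slide": [-38, -45, 0], "twist": 0},
  {"claw": 0, "slide": [-38, -45, 0], "twist": 0},
  {"claw": 0, "slide": [-38, -45, 0], "twist": 0},
  {"claw": 0, "slide": [-38, -45, 0], "twist": 0},
  {"claw": 0, "slide": [-38, -45, 0], "twist": 0},
])

```text
clock: 1.15
tcp_pos: [365.0, 312.8, 222.6]
orientation: [3.142, 0.0, -3.141]
contact_force: [1.0, 0.2, 0.2]
width: 88.0
gripper_force: 0.0
```

Request:
move_arm([
  {"claw": 0, "slide": [-38, -45, 0], "twist": 0},
  {"claw": 0, "slide": [-38, -45, 0], "twist": 0},
  {"claw": 0, "slide": [-36, -45, 0], "twist": 0},
  {"claw": 0, "slide": [0, 0, 0], "twist": 0},
  {"claw": 0, "slide": [0, 0, 0], "twist": 0},
])

```text
clock: 1.78
tcp_pos: [475.4, 179.4, 222.3]
orientation: [3.141, -0.001, 3.141]
contact_force: [-0.8, -0.2, -0.2]
width: 87.4
gripper_force: 0.0
```

```bash
python3 - <<'E'
from h import *
s=env.get_state();print(s["clock"],s["tcp_pos"],s["orientation"],s["contact_force"]);c=env.get_calibration("wrist")
im=env.get_image("wrist");cv2.imwrite("pics/w1.png",im[:,:,::-1]);np.save("pics/c1.npy",c["pose"])
print(proj("wrist",np.array([477.4,178,105]),c))
E
```

```text
1.775 [475.44319022 179.38979995 222.30804448] [ 3.14142441e+00 -1.35679453e-03  3.14055070e+00] [-0.75062019 -0.18520785 -0.19435874]
[281.60606834 209.01421734]
```

View pics/w1.png

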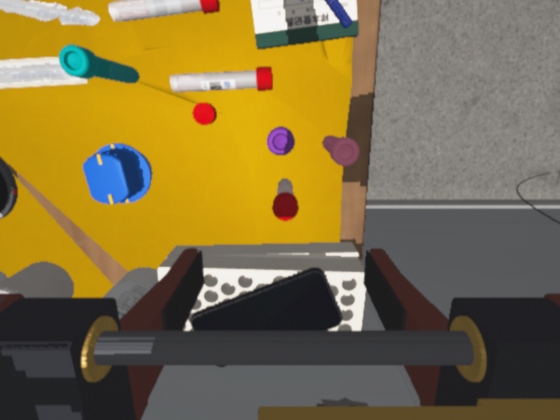

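The wrist view shows the tube's red cap at (285,206), purple at (280,140), pink at (344,151) and the lid at (118,174). Next I measure the cap and lid.

```bash
python3 - <<'E'
from h import *
np.set_printoptions(precision=1,suppress=True)
c={"K":env.get_calibration("wrist")["K"],"pose":np.load("pics/c1.npy")}
im=cv2.imread("pics/w1.png");h=cv2.cvtColor(im,cv2.COLOR_BGR2HSV)
m=cv2.inRange(h,(0,120,50),(8,255,255))|cv2.inRange(h,(172,120,50),(180,255,255))
m[:170]=0;m[240:]=0;m[:,:260]=0;m[:,320:]=0
(cx,cy),r=cv2.minEnclosingCircle(cv2.findNonZero(m));print("cap",cx,cy,r,cv2.moments(m,True)["m10"]/m.sum()*255,plane("wrist",(cx,cy),103,c))
y=cv2.inRange(h,(20,60,150),(35,255,255))
b=cv2.inRange(h,(100,120,40),(125,255,255));b[:,:70]=0;b[:,165:]=0;b[:130]=0;b[220:]=0
n,l,st,ct=cv2.connectedComponentsWithStats(cv2.morphologyEx(b,cv2.MORPH_CLOSE,np.ones((9,9)))) ;print(st,ct)
cv2.imwrite("pics/c2.png",cv2.resize(im[130:220,70:170],(800,600)[:1]*2 if 0 else (660,594),interpolation=cv2.INTER_CUBIC))
E
```

```text
cap 285.0 206.22222900390625 13.81411361694336 284.9001883239171 [475.4 181.  103. ]
[[     0      0    560    420 232085]
 [    83    144     68     60   3115]] [[281.7 210. ]
 [117.2 174.1]]
```

View pics/c2.png

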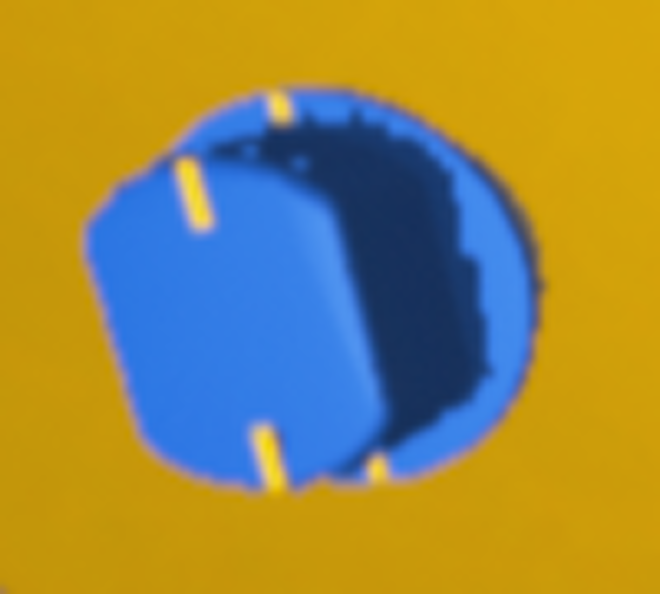

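Request:
move_arm([
  {"claw": 0, "slide": [0, 0, 45], "twist": 0},
  {"claw": 0, "slide": [0, 0, 45], "twist": 0},
  {"claw": 0, "slide": [0, 0, 30], "twist": 0},
  {"claw": 0, "slide": [0, 0, 18], "twist": 0},
  {"claw": 0, "slide": [0, 0, 0], "twist": 0},
  {"claw": 0.5, "slide": [0, 0, 0], "twist": 0},
  {"claw": 1, "slide": [0, 0, 0], "twist": 0},
  {"claw": 1, "slide": [0, 0, 0], "twist": 0},
], grip_force=15)

```text
clock: 2.82
tcp_pos: [476.6, 179.5, 85.5]
orientation: [3.141, 0.002, -3.141]
contact_force: [0.6, 0.5, 0.3]
width: 60.9
gripper_force: 0.0
```

Request:
move_arm([
  {"claw": 1, "slide": [0, 0, 0], "twist": 0},
  {"claw": 1, "slide": [0, 0, 0], "twist": 0},
  {"claw": 1, "slide": [0, 0, 0], "twist": 0},
])

```text
clock: 3.2
tcp_pos: [476.1, 179.2, 84.7]
orientation: [-3.141, 0.0, 3.141]
contact_force: [-0.2, -0.3, -0.5]
width: 31.8
gripper_force: 0.0
```

Request:
move_arm([
  {"claw": 1, "slide": [0, 0, 0], "twist": 0},
  {"claw": 1, "slide": [0, 0, 0], "twist": 0},
  {"claw": 1, "slide": [0, 0, -20], "twist": 0},
  {"claw": 1, "slide": [0, 0, -50], "twist": 0},
  {"claw": 1, "slide": [0, 0, -60], "twist": 0},
  {"claw": 1, "slide": [0, -30, 0], "twist": 0},
  {"claw": 1, "slide": [0, -50, 0], "twist": 0},
  {"claw": 1, "slide": [0, -55, 0], "twist": 0},
])

```text
clock: 4.2
tcp_pos: [476.1, 43.4, 215.0]
orientation: [-3.142, 0.001, -3.14]
contact_force: [1.2, -0.4, 0.3]
width: 23.3
gripper_force: 15.0
```

Request:
move_arm([
  {"claw": 1, "slide": [0, -55, 0], "twist": 0},
  {"claw": 1, "slide": [0, -50, 0], "twist": 0},
  {"claw": 1, "slide": [0, -30, 0], "twist": 0},
  {"claw": 1, "slide": [0, 0, 0], "twist": 0},
  {"claw": 1, "slide": [0, 0, 0], "twist": 0},
])

```text
clock: 4.82
tcp_pos: [475.8, -89.9, 214.5]
orientation: [3.141, -0.001, 3.141]
contact_force: [0.5, -0.5, 0.9]
width: 23.2
gripper_force: 15.0
```

```bash
python3 - <<'E'
from h import *
s=env.get_state();print(s["clock"],s["tcp_pos"],s["orientation"],s["width"],s["gripper_force"]);c=env.get_calibration("wrist")
im=env.get_image("wrist");cv2.imwrite("pics/w2.png",im[:,:,::-1]);np.save("pics/c2.npy",c["pose"])
u,v=proj("wrist",np.array([475,-187,94]),c);print(u,v)
E
```

```text
4.825 [475.77301766 -89.91374974 214.51374155] [ 3.14089829e+00 -5.41874876e-04  3.14119900e+00] 23.215189889252212 15.000064820051193
174.29696968954406 205.07579708397307
```

View pics/w2.png

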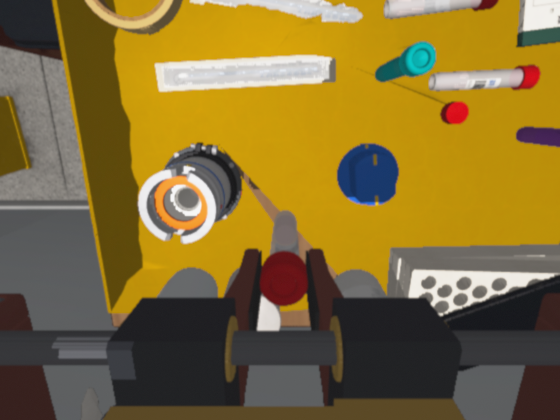

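The tube is held. The canister rim is at (176,204), the hole near (187,198), slot gaps near (172,240) and (185,167), and the lid at (368,175). I'll enlarge the canister for precise picks.

```bash
python3 - <<'E'
from h import *
im=cv2.imread("pics/w2.png")
p=cv2.resize(im[135:250,130:250],(626,600),interpolation=cv2.INTER_CUBIC)
q=cv2.resize(im[230:305,268:301],(170,386),interpolation=cv2.INTER_CUBIC)
P=np.zeros((600,800,3),np.uint8);P[:,:626]=p;P[:386,628:798]=q
cv2.imwrite("pics/c3.png",P)
E
```

```text
(no output)
```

View pics/c3.png

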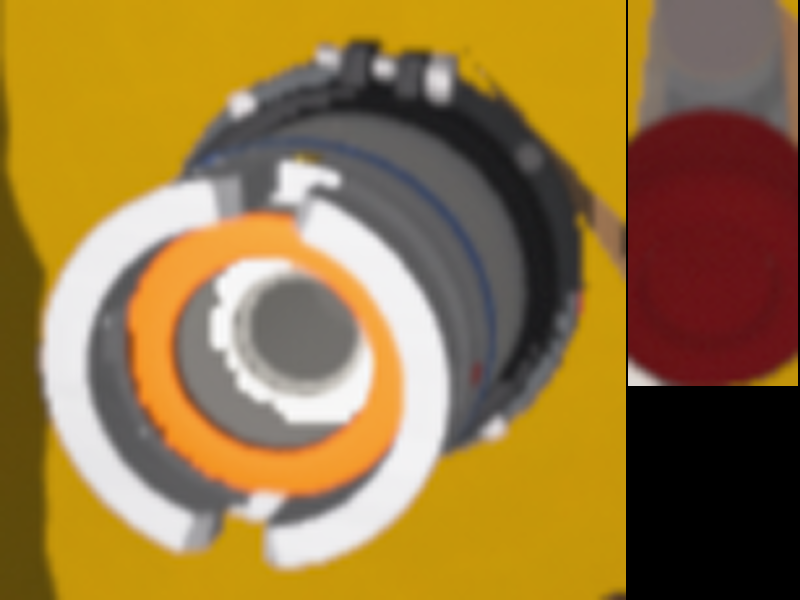

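```bash
cat > fit.py <<'E'
from h import *
from scipy.optimize import least_squares
np.set_printoptions(precision=2,suppress=True)
c={"K":env.get_calibration("wrist")["K"],"pose":np.load("pics/c2.npy")}
im=cv2.imread("pics/w2.png");crop=im[135:250,130:250]
hs=cv2.cvtColor(crop,cv2.COLOR_BGR2HSV);m=cv2.inRange(hs,(0,0,190),(180,50,255))
n,l,st,ct=cv2.connectedComponentsWithStats(m)
ids=[i for i in range(1,n) if st[i,4]>250 ];print(st[1:][st[1:,4]>40].tolist())
m=np.isin(l,ids).astype(np.uint8)
cs,_=cv2.findContours(m,cv2.RETR_EXTERNAL,cv2.CHAIN_APPROX_NONE)
pts=np.vstack(cs)[:,0]+0.;pts+= [130,135]
def circ(p,R,t): return np.array([proj("wrist",np.array([p[0]+R*np.cos(a),p[1]+R*np.sin(a),p[2]]),c) for a in t])
t=np.linspace(0,2*np.pi,180,endpoint=False)
cen=np.array([177.,206]); r=np.linalg.norm(pts-cen,axis=1); P=pts[r>35]
print(len(P))
def res(p):
    E=circ(p,34,t);return np.min(np.linalg.norm(P[:,None]-E[None],axis=2),axis=1)*np.sign(np.linalg.norm(P-E.mean(0),axis=1)-36.5*0-np.linalg.norm(E[np.argmin(np.linalg.norm(P[:,None]-E[None],axis=2),axis=1)]-E.mean(0),axis=1))
f=least_squares(res,[475,-187,95],loss="soft_l1",f_scale=.7,diff_step=1e-3);print(f.x,np.abs(f.fun).mean())
z=f.x[2]
for zz in (z,94,97):
    g=least_squares(lambda q:res([q[0],q[1],zz]),[475,-187],loss="soft_l1",f_scale=.7,diff_step=1e-3)
    print(zz,g.x,g.cost)
cr=lambda u,v:(u/5.217+130,v/5.217+135)
Q=[plane("wrist",cr(*a),z,c)[:2] for a in [(218,212),(305,235),(190,550),(268,562)]]
print(np.array(Q));v=(Q[2]+Q[3]-Q[0]-Q[1]);print("slot dir deg",np.degrees(np.arctan2(v[1],v[0])))
o=plane("wrist",cr(303,328),z-31,c);print("hole floor-flare",o)
tc=lambda u,v:(268+(u-628)/5.15,230+v/5.15)
print("cap",plane("wrist",tc(712,248),env.get_state()["tcp_pos"][2]+20.5,c))
for zz in(92,95,98): print(zz,proj("scene",np.array([f.x[0],f.x[1],zz])),proj("side",np.array([f.x[0],f.x[1],zz])))
E
python3 fit.py
```

```text
[[51, 31, 35, 77, 770], [8, 35, 34, 70, 713], [40, 50, 31, 31, 297]]
198
[ 476.89 -184.65   94.95] 0.8711446843788779
94.94517443180555 [ 476.71 -184.55] 70.2949229429216
94 [ 476.99 -185.03] 72.65145686690188
97 [ 476.02 -184.01] 72.7344030106213
[[ 448.28 -186.27]
 [ 452.16 -172.16]
 [ 508.46 -197.2 ]
 [ 510.75 -183.66]]
slot dir deg -10.690171945227114
hole floor-flare [ 476.02 -183.1    63.95]
cap [472.21 -89.38 235.05]
92 [327.7  156.45] [354.65 222.32]
95 [327.75 155.11] [354.73 220.51]
98 [327.8  153.77] [354.81 218.69]
```

```bash
python3 - <<'E'
from h import *
np.set_printoptions(precision=2,suppress=True)
c={"K":env.get_calibration("wrist")["K"],"pose":np.load("pics/c2.npy")}
im=cv2.imread("pics/w2.png");h=cv2.cvtColor(im,cv2.COLOR_BGR2HSV)
red=cv2.inRange(h,(0,150,60),(6,255,255))|cv2.inRange(h,(174,150,60),(180,255,255))
m=red.copy();m[:235]=0;m[320:]=0;m[:,:255]=0;m[:,320:]=0
n,l,st,ct=cv2.connectedComponentsWithStats(m);i=1+np.argmax(st[1:,4]);print(st[i],ct[i])
s=env.get_state();T=s["tcp_pos"];z=T[2]+20.5
def capbox(p):
    P=np.array([proj("wrist",np.array([p[0]+12*np.cos(a),p[1]+12*np.sin(a),zz]),c) for a in np.linspace(0,6.28,60) for zz in(z,z-17)]);return P.min(0),P.max(0)
print(capbox(T),"shift-3",capbox(T+[-3,0,0]))
cr=lambda u,v:(u/5.217+130,v/5.217+135)
print("red base",plane("wrist",cr(580,298),9,c))
for n,ang in [("0",0),("-6",-6),("-11",-11),("-15",-15)]:
    a=np.radians(ang);C=np.array([476.5,-184.5,9]);
    for s in(1,-1):
        v=C+s*46*np.array([-np.sin(a),np.cos(a),0]);print(ang,s,proj("scene",v),proj("side",v),(proj("wrist",v,c)-[130,135])*5.217)
b=cv2.imread("pics/side0.png");h=cv2.cvtColor(b,cv2.COLOR_BGR2HSV)
for nm in("side","scene"):
    b=cv2.imread(f"pics/{nm}0.png");h=cv2.cvtColor(b,cv2.COLOR_BGR2HSV)
    r=cv2.inRange(h,(0,110,50),(8,255,255))|cv2.inRange(h,(172,110,50),(180,255,255))
    x0,x1,y0,y1=(300,400,225,300) if nm=="side" else (300,360,160,210)
    n,l,st,ct=cv2.connectedComponentsWithStats(r[y0:y1,x0:x1]);print(nm,[(ct[i]+[x0,y0],st[i,4]) for i in range(1,n)])
E
```

```text
[ 260  252   48   53 2034] [283.55 278.17]
(array([259.03, 248.01]), array([308.84, 306.64])) shift-3 (array([258.89, 242.65]), array([308.98, 301.29]))
red base [ 483.23 -137.96    9.  ]
0 1 [310.59 199.49] [336.49 257.62] [576.39 268.04]
0 -1 [341.59 184.55] [369.37 284.46] [156.07 268.41]
-6 1 [309.08 198.54] [339.09 257.01] [576.09 289.48]
-6 -1 [343.14 185.42] [366.58 285.19] [154.8  246.79]
-11 1 [307.98 197.7 ] [341.35 256.61] [574.09 307.07]
-11 -1 [344.29 186.19] [364.13 285.67] [155.52 228.83]
-15 1 [307.2  196.99] [343.22 256.37] [571.38 320.85]
-15 -1 [345.13 186.85] [362.09 285.97] [157.26 214.59]
side [(array([362.5, 245. ]), np.int32(2)), (array([363.5, 288.5]), np.int32(8))]
scene []
```

Request:
move_arm([
  {"claw": 1, "slide": [0, -30, 0], "twist": 0},
  {"claw": 1, "slide": [0, -40, 0], "twist": 0},
  {"claw": 1, "slide": [0, -25, 0], "twist": 0},
  {"claw": 1, "slide": [0, 0, 0], "twist": 0},
  {"claw": 1, "slide": [0, 0, 25], "twist": 0},
  {"claw": 1, "slide": [0, 0, 25], "twist": 0},
  {"claw": 1, "slide": [0, 0, 0], "twist": 0},
  {"claw": 1, "slide": [0, 0, 0], "twist": 0},
])

```text
clock: 5.88
tcp_pos: [476.6, -184.8, 165.4]
orientation: [-3.141, 0.001, -3.14]
contact_force: [0.9, 0.1, 0.6]
width: 23.2
gripper_force: 15.0
```

Request:
move_arm([
  {"claw": 1, "slide": [0, 0, 6], "twist": 0},
  {"claw": 1, "slide": [0, 0, 6], "twist": 0},
  {"claw": 1, "slide": [0, 0, 5], "twist": 0},
  {"claw": 1, "slide": [0, 0, 0], "twist": 0},
])

```text
clock: 6.38
tcp_pos: [475.7, -185.5, 147.2]
orientation: [3.141, -0.001, 3.141]
contact_force: [-1.1, 0.2, -0.1]
width: 23.1
gripper_force: 15.0
```

```bash
python3 - <<'E'
from h import *
for n in("scene","side"):
    im=env.get_image(n);cv2.imwrite(f"pics/{n}1.png",im[:,:,::-1])
a=cv2.imread("pics/scene1.png");b=cv2.imread("pics/side1.png")
f=lambda im,x,y:cv2.resize(im[y:y+110,x:x+75],(400,587),interpolation=cv2.INTER_CUBIC)
cv2.imwrite("pics/c4.png",np.hstack([f(a,290,95),f(b,318,170)]))
s=env.get_state();print(s["tcp_pos"],s["contact_force"],s["moment"])
E
```

```text
[ 476.06227546 -185.72144622  147.63150879] [-0.30191336 -0.57263077 -1.08036359] [ 0.04017815 -0.0137456  -0.00502071]
```

View pics/c4.png

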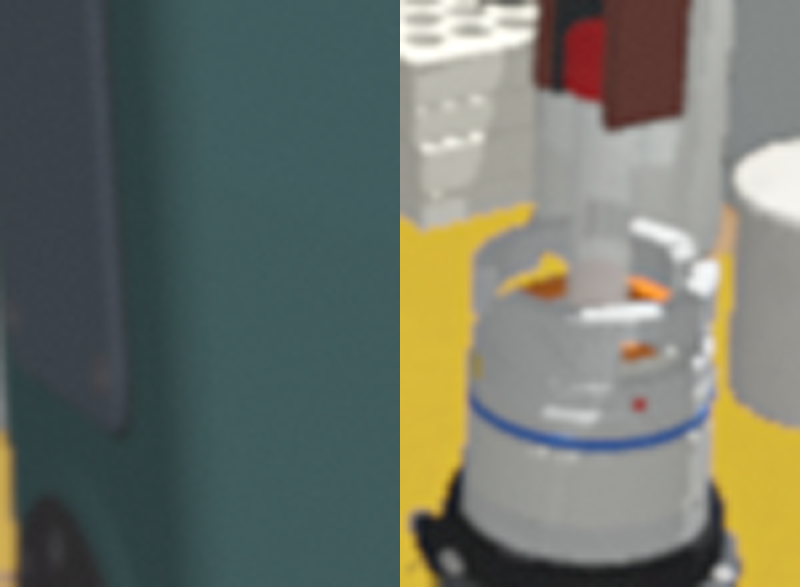

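The side view shows the tube inside the orange ring, centred to within about 1 mm. I'll lower it by feel.

Request:
move_arm([
  {"claw": 1, "slide": [0, 0, 4], "twist": 0},
  {"claw": 1, "slide": [0, 0, 4], "twist": 0},
  {"claw": 1, "slide": [0, 0, 0], "twist": 0},
])

```text
clock: 6.85
tcp_pos: [475.8, -185.5, 139.3]
orientation: [3.141, -0.001, 3.142]
contact_force: [-0.5, 0.7, -1.0]
width: 23.3
gripper_force: 15.0
```

Request:
move_arm([
  {"claw": 1, "slide": [0, 0, 4], "twist": 0},
  {"claw": 1, "slide": [0, 0, 4], "twist": 0},
  {"claw": 1, "slide": [0, 0, 0], "twist": 0},
])

```text
clock: 7.22
tcp_pos: [475.8, -185.5, 131.3]
orientation: [3.141, -0.001, -3.142]
contact_force: [-0.1, 0.2, 0.4]
width: 23.1
gripper_force: 15.0
```

Request:
move_arm([
  {"claw": 1, "slide": [0, 0, 6], "twist": 0},
  {"claw": 1, "slide": [0, 0, 6], "twist": 0},
  {"claw": 1, "slide": [0, 0, 6], "twist": 0},
  {"claw": 1, "slide": [0, 0, 4], "twist": 0},
  {"claw": 1, "slide": [0, 0, 0], "twist": 0},
])

```text
clock: 7.85
tcp_pos: [475.8, -185.5, 109.2]
orientation: [3.141, -0.001, -3.142]
contact_force: [-0.9, 0.4, -0.6]
width: 23.7
gripper_force: 15.0
```

Request:
move_arm([
  {"claw": 1, "slide": [0, 0, 1.5], "twist": 0},
  {"claw": 1, "slide": [0, 0, 1.5], "twist": 0},
  {"claw": 1, "slide": [0, 0, 0], "twist": 0},
  {"claw": 1, "slide": [0, 0, 0], "twist": 0},
])

```text
clock: 8.35
tcp_pos: [476.1, -185.7, 106.8]
orientation: [-3.141, 0.0, -3.142]
contact_force: [-0.2, 0.2, 0.3]
width: 23.5
gripper_force: 15.0
```

Still no floor contact, so I continue down in small steps to find the floor, which also gives the rim height.

Request:
move_arm([
  {"claw": 1, "slide": [0, 0, 1.2], "twist": 0},
  {"claw": 1, "slide": [0, 0, 1.2], "twist": 0},
  {"claw": 1, "slide": [0, 0, 0], "twist": 0},
  {"claw": 1, "slide": [0, 0, 0], "twist": 0},
])

```text
clock: 8.85
tcp_pos: [476.1, -185.7, 104.3]
orientation: [-3.142, -0.0, -3.142]
contact_force: [0.2, 0.4, -0.0]
width: 23.5
gripper_force: 15.0
```

Request:
move_arm([
  {"claw": 1, "slide": [0, 0, 1.2], "twist": 0},
  {"claw": 1, "slide": [0, 0, 1], "twist": 0},
  {"claw": 1, "slide": [0, 0, 0], "twist": 0},
])

```text
clock: 9.22
tcp_pos: [476.7, -185.7, 103.5]
orientation: [-3.141, 0.001, 3.142]
contact_force: [-1.9, 2.3, 14.7]
width: 23.7
gripper_force: 15.0
```

Request:
move_arm([
  {"claw": 1, "slide": [0, 0, -1.5], "twist": 0},
  {"claw": 0.5, "slide": [0, 0, 0], "twist": 0},
  {"claw": 0.3, "slide": [0, 0, 0], "twist": 0},
  {"claw": 0, "slide": [0, 0, 0], "twist": 0},
  {"claw": 0, "slide": [0, 0, 0], "twist": 0},
  {"claw": 0, "slide": [0, 0, -10], "twist": 0},
  {"claw": 0, "slide": [0, 0, -50], "twist": 0},
  {"claw": 0, "slide": [0, 0, -40], "twist": 0},
])

```text
clock: 10.22
tcp_pos: [476.2, -185.8, 205.6]
orientation: [-3.141, 0.001, -3.142]
contact_force: [0.4, 0.6, -0.1]
width: 87.2
gripper_force: 0.0
```

Request:
move_arm([
  {"claw": 0, "slide": [5, 40, -10], "twist": 0},
  {"claw": 0, "slide": [5, 55, 0], "twist": 0},
  {"claw": 0, "slide": [5, 55, 0], "twist": 0},
  {"claw": 0, "slide": [0, 30, 0], "twist": 0},
  {"claw": 0, "slide": [0, 0, 0], "twist": 0},
  {"claw": 0, "slide": [0, 0, 0], "twist": 0},
])

```text
clock: 10.98
tcp_pos: [461.4, -6.4, 214.0]
orientation: [-3.141, 0.001, -3.141]
contact_force: [0.4, -0.6, 0.3]
width: 87.8
gripper_force: 0.0
```

```bash
cat > lid.py <<'E'
from h import *
np.set_printoptions(precision=2,suppress=True)
s=env.get_state();c=env.get_calibration("wrist");print(s["clock"],s["tcp_pos"],s["orientation"])
im=env.get_image("wrist");cv2.imwrite("pics/w3.png",im[:,:,::-1]);np.save("pics/c3.npy",c["pose"])
h=cv2.cvtColor(im,cv2.COLOR_RGB2HSV)
b=cv2.inRange(h,(100,120,30),(125,255,255))
n,l,st,ct=cv2.connectedComponentsWithStats(b)
print([(st[i].tolist(),ct[i]) for i in range(1,n) if st[i,4]>300])
u,v=ct[1+np.argmax(st[1:,4])];u,v=int(u),int(v)
y0,x0=max(v-50,0),max(u-60,0);print("origin",x0,y0)
cr=im[y0:y0+100,x0:x0+120][:,:,::-1]
lid=cv2.resize(cr,(720,600),interpolation=cv2.INTER_CUBIC);cv2.imwrite("pics/c5.png",lid)
E
python3 lid.py
```

```text
10.975 [461.43  -6.36 214.01] [-3.14  0.   -3.14]
[([510, 0, 33, 42, 554], array([526.85,  19.63])), ([261, 159, 59, 59, 2621], array([289.81, 187.62]))]
origin 229 137
```

View pics/c5.png

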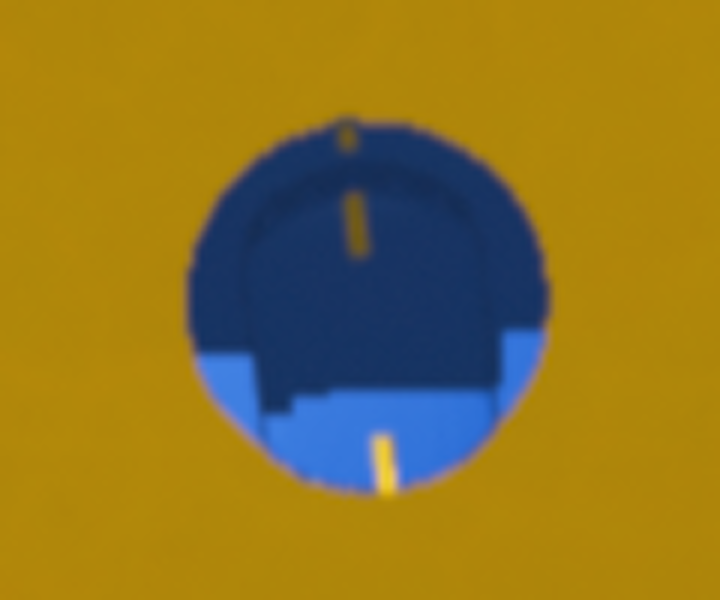

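The lid's grip-top yellow marks run from crop (352,192) to (388,494), so the lid's x axis lies nearly along world x.

```bash
python3 - <<'E'
from h import *
np.set_printoptions(precision=2,suppress=True)
c={"K":env.get_calibration("wrist")["K"],"pose":np.load("pics/c3.npy")}
cr=lambda u,v:(u/6+229-.4,v/6+137-.4)
P=[plane("wrist",cr(*a),60,c) for a in [(352,192),(361,258),(380,435),(388,494)]];print(np.array(P))
a,b=P[0],P[3];print("centre",(a+b)/2,"inner mid",(P[1]+P[2])/2,"len",np.linalg.norm(a-b),"deg",np.degrees(np.arctan2(b[1]-a[1],b[0]-a[0])))
L=plane("wrist",cr(188,300),27,c);R=plane("wrist",cr(550,300),27,c);print("flange",L,R,(L+R)/2)
print(env.get_state()["tcp_pos"])
E
```

```text
[[433.64  -2.49  60.  ]
 [444.42  -0.98  60.  ]
 [474.43   2.34  60.  ]
 [484.8    3.78  60.  ]]
centre [459.22   0.64  60.  ] inner mid [459.43   0.68  60.  ] len 51.542733981497264 deg 6.981433495312821
flange [458.65 -31.69  27.  ] [458.63  33.79  27.  ] [458.64   1.05  27.  ]
[461.42  -6.64 213.87]
```

Request:
move_arm([
  {"claw": 0, "slide": [2.2, 6.7, 40], "twist": 0},
  {"claw": 0, "slide": [0, 0, 0], "twist": -0.122},
  {"claw": 0, "slide": [0, 0, 45], "twist": 0},
  {"claw": 0, "slide": [0, 0, 45], "twist": 0},
  {"claw": 0, "slide": [0, 0, 31], "twist": 0},
  {"claw": 0, "slide": [0, 0, 20], "twist": 0},
  {"claw": 0, "slide": [0, 0, 0], "twist": 0},
  {"claw": 0.4, "slide": [0, 0, 0], "twist": 0},
], grip_force=40)

```text
clock: 12.02
tcp_pos: [459.5, 0.2, 33.1]
orientation: [-3.141, 0.001, -3.021]
contact_force: [0.8, -0.1, -0.2]
width: 81.3
gripper_force: 0.0
```

Request:
move_arm([
  {"claw": 1, "slide": [0, 0, 0], "twist": 0},
  {"claw": 1, "slide": [0, 0, 0], "twist": 0},
  {"claw": 1, "slide": [0, 0, 0], "twist": 0},
  {"claw": 1, "slide": [0, 0, 0], "twist": 0},
  {"claw": 1, "slide": [0, 0, 0], "twist": 0},
])

```text
clock: 12.65
tcp_pos: [459.0, 1.0, 32.7]
orientation: [-3.141, 0.0, -3.019]
contact_force: [-0.4, -0.4, 3.2]
width: 39.9
gripper_force: 40.0
```

Request:
move_arm([
  {"claw": 1, "slide": [0, 0, -20], "twist": 0},
  {"claw": 1, "slide": [0, 0, -45], "twist": 0},
  {"claw": 1, "slide": [0, 0, -50], "twist": 0},
  {"claw": 1, "slide": [0, 0, -40], "twist": 0},
  {"claw": 1, "slide": [0, 0, 0], "twist": 0.122},
  {"claw": 1, "slide": [-3, -30, 0], "twist": 0},
  {"claw": 1, "slide": [-5, -45, 0], "twist": 0},
  {"claw": 1, "slide": [-5, -50, 0], "twist": 0},
])

```text
clock: 13.65
tcp_pos: [471.6, -124.6, 187.4]
orientation: [3.141, -0.0, -3.14]
contact_force: [1.0, -0.5, -1.3]
width: 40.1
gripper_force: 40.0
```

Request:
move_arm([
  {"claw": 1, "slide": [-4, -40, 0], "twist": 0},
  {"claw": 1, "slide": [0, -20, 0], "twist": 0},
  {"claw": 1, "slide": [0, 0, 0], "twist": 0.175},
  {"claw": 1, "slide": [0, 0, 0], "twist": 0},
  {"claw": 1, "slide": [0, 0, 0], "twist": 0},
])

```text
clock: 14.28
tcp_pos: [475.6, -183.1, 187.4]
orientation: [3.141, -0.001, 2.971]
contact_force: [-0.6, -1.2, -1.8]
width: 39.9
gripper_force: 40.0
```

```bash
python3 - <<'E'
from h import *
np.set_printoptions(precision=2,suppress=True)
T=[env.get_state()["tcp_pos"]]
im=env.get_image("wrist");c=env.get_calibration("wrist");cv2.imwrite("pics/w4.png",im[:,:,::-1])
T.append(env.get_state()["tcp_pos"])
for n in("scene","side"):
    im2=env.get_image(n);cv2.imwrite(f"pics/{n}2.png",im2[:,:,::-1]);T.append(env.get_state()["tcp_pos"])
t=np.mean(T,0);print(t,np.std(T,0),env.get_state()["orientation"])
# yellow marks on lid top: where, in tool frame
h=cv2.cvtColor(im,cv2.COLOR_RGB2HSV)
y=cv2.inRange(h,(18,100,80),(35,255,255))
b=cv2.inRange(h,(100,120,30),(125,255,255));b=cv2.morphologyEx(b,cv2.MORPH_CLOSE,np.ones((25,25)))
n,l,st,ct=cv2.connectedComponentsWithStats(y&b)
for i in range(1,n):
    if st[i,4]>25:
        for z in(27.3,):
            ys,xs=np.where(l==i);P=[plane("wrist",(xs[j],ys[j]),t[2]+z,c)-t for j in(np.argmin(ys),np.argmax(ys))]
            print(st[i],ct[i],P)
E
```

```text
[ 475.72 -183.27  187.52] [0.09 0.1  0.07] [-3.14 -0.    2.97]
[281 207   5   7  33] [283.12 210.  ] [array([-40.44,   6.7 ,  27.3 ]), array([-37.81,   6.24,  27.3 ])]
[281 242   6  20 120] [283.5 251.5] [array([-24.75,   3.52,  27.3 ]), array([-15.74,   1.93,  27.3 ])]
[281 322   6   9  52] [283.4 326. ] [array([15.56, -3.56, 27.3 ]), array([19.96, -4.34, 27.3 ])]
```

Request:
move_arm([
  {"claw": 1, "slide": [-0.9, -1.6, 0], "twist": 0},
  {"claw": 1, "slide": [0, 0, 15], "twist": 0},
  {"claw": 1, "slide": [0, 0, 10], "twist": 0},
  {"claw": 1, "slide": [0, 0, 8], "twist": 0},
  {"claw": 1, "slide": [0, 0, 8], "twist": 0},
  {"claw": 1, "slide": [0, 0, 6], "twist": 0},
  {"claw": 1, "slide": [0, 0, 0], "twist": 0},
  {"claw": 1, "slide": [0, 0, 0], "twist": 0},
])

```text
clock: 15.42
tcp_pos: [476.7, -185.8, 140.8]
orientation: [-3.141, 0.0, 2.967]
contact_force: [-0.6, -0.4, -1.2]
width: 39.7
gripper_force: 40.0
```

Request:
move_arm([
  {"claw": 1, "slide": [0, 0, 2], "twist": 0},
  {"claw": 1, "slide": [0, 0, 2], "twist": 0},
  {"claw": 1, "slide": [0, 0, 2], "twist": 0},
  {"claw": 1, "slide": [0, 0, 1], "twist": 0},
  {"claw": 1, "slide": [0, 0, 0], "twist": 0},
  {"claw": 1, "slide": [0, 0, 0], "twist": 0},
])

```text
clock: 16.18
tcp_pos: [476.5, -185.7, 133.6]
orientation: [-3.141, 0.0, 2.967]
contact_force: [1.2, -0.1, -1.8]
width: 39.6
gripper_force: 40.0
```

Request:
move_arm([
  {"claw": 1, "slide": [0, 0, 1], "twist": 0},
  {"claw": 1, "slide": [0, 0, 1], "twist": 0},
  {"claw": 1, "slide": [0, 0, 1], "twist": 0},
  {"claw": 1, "slide": [0, 0, 0], "twist": 0},
  {"claw": 1, "slide": [0, 0, 0], "twist": 0},
])

```text
clock: 16.8
tcp_pos: [476.5, -185.7, 130.6]
orientation: [-3.142, -0.0, 2.967]
contact_force: [-0.1, 0.1, -0.8]
width: 39.5
gripper_force: 40.0
```

Request:
move_arm([
  {"claw": 1, "slide": [0, 0, 1], "twist": 0},
  {"claw": 1, "slide": [0, 0, 1], "twist": 0},
  {"claw": 1, "slide": [0, 0, 0], "twist": 0},
  {"claw": 1, "slide": [0, 0, 0], "twist": 0},
])

```text
clock: 17.3
tcp_pos: [476.5, -185.7, 128.6]
orientation: [-3.142, -0.0, 2.967]
contact_force: [-0.5, 0.3, -0.8]
width: 40.0
gripper_force: 40.0
```

Request:
move_arm([
  {"claw": 1, "slide": [0, 0, 1], "twist": 0},
  {"claw": 1, "slide": [0, 0, 1], "twist": 0},
  {"claw": 1, "slide": [0, 0, 0], "twist": 0},
  {"claw": 1, "slide": [0, 0, 0], "twist": 0},
])

```text
clock: 17.8
tcp_pos: [476.5, -185.7, 126.6]
orientation: [-3.142, -0.0, 2.967]
contact_force: [-0.5, -0.7, -1.1]
width: 39.5
gripper_force: 40.0
```

Request:
move_arm([
  {"claw": 1, "slide": [0, 0, 1], "twist": 0},
  {"claw": 1, "slide": [0, 0, 1], "twist": 0},
  {"claw": 1, "slide": [0, 0, 0], "twist": 0},
  {"claw": 1, "slide": [0, 0, 0], "twist": 0},
])

```text
clock: 18.3
tcp_pos: [476.4, -185.7, 124.6]
orientation: [-3.142, -0.0, 2.967]
contact_force: [-0.2, 0.4, -1.9]
width: 39.8
gripper_force: 40.0
```

Request:
move_arm([
  {"claw": 1, "slide": [0, 0, 1], "twist": 0},
  {"claw": 1, "slide": [0, 0, 1], "twist": 0},
  {"claw": 1, "slide": [0, 0, 0], "twist": 0},
  {"claw": 1, "slide": [0, 0, 0], "twist": 0},
])

```text
clock: 18.8
tcp_pos: [476.5, -185.7, 122.6]
orientation: [-3.142, -0.0, 2.967]
contact_force: [-0.2, -0.9, -1.6]
width: 39.8
gripper_force: 40.0
```

Request:
move_arm([
  {"claw": 1, "slide": [0, 0, 1], "twist": 0},
  {"claw": 1, "slide": [0, 0, 1], "twist": 0},
  {"claw": 1, "slide": [0, 0, 1], "twist": 0},
  {"claw": 1, "slide": [0, 0, 0], "twist": 0},
  {"claw": 1, "slide": [0, 0, 0], "twist": 0},
])

```text
clock: 19.42
tcp_pos: [476.4, -185.7, 119.6]
orientation: [-3.142, -0.0, 2.967]
contact_force: [0.2, 1.0, -2.0]
width: 39.9
gripper_force: 40.0
```

Request:
move_arm([
  {"claw": 1, "slide": [0, 0, 1], "twist": 0},
  {"claw": 1, "slide": [0, 0, 1], "twist": 0},
  {"claw": 1, "slide": [0, 0, 0], "twist": 0},
  {"claw": 1, "slide": [0, 0, 0], "twist": 0},
])

```text
clock: 19.92
tcp_pos: [476.5, -185.7, 117.5]
orientation: [-3.142, -0.0, 2.967]
contact_force: [0.8, 0.9, -2.9]
width: 39.6
gripper_force: 40.0
```

Request:
move_arm([
  {"claw": 1, "slide": [0, 0, 1], "twist": 0},
  {"claw": 1, "slide": [0, 0, 1], "twist": 0},
  {"claw": 1, "slide": [0, 0, 0], "twist": 0},
  {"claw": 1, "slide": [0, 0, 0], "twist": 0},
])

```text
clock: 20.42
tcp_pos: [476.6, -185.7, 115.8]
orientation: [-3.142, 0.0, 2.967]
contact_force: [-0.8, 1.7, 4.0]
width: 39.9
gripper_force: 40.0
```

Request:
move_arm([
  {"claw": 1, "slide": [0, 0, 1], "twist": 0},
  {"claw": 1, "slide": [0, 0, 1], "twist": 0},
  {"claw": 1, "slide": [0, 0, 0], "twist": 0},
  {"claw": 1, "slide": [0, 0, 0], "twist": 0},
])

```text
clock: 20.92
tcp_pos: [476.6, -185.7, 113.7]
orientation: [-3.141, 0.0, 2.967]
contact_force: [-1.7, 1.6, 5.1]
width: 39.5
gripper_force: 40.0
```

Request:
move_arm([
  {"claw": 1, "slide": [0, 0, 1], "twist": 0},
  {"claw": 1, "slide": [0, 0, 1], "twist": 0},
  {"claw": 1, "slide": [0, 0, 0], "twist": 0},
  {"claw": 1, "slide": [0, 0, 0], "twist": 0},
])

```text
clock: 21.42
tcp_pos: [476.6, -185.7, 111.9]
orientation: [-3.141, 0.0, 2.967]
contact_force: [-1.4, 1.8, 6.6]
width: 40.2
gripper_force: 40.0
```

Spring behaviour is as expected, so the lugs are in the slots. I keep pushing.

Request:
move_arm([
  {"claw": 1, "slide": [0, 0, 1], "twist": 0},
  {"claw": 1, "slide": [0, 0, 1], "twist": 0},
  {"claw": 1, "slide": [0, 0, 0], "twist": 0},
  {"claw": 1, "slide": [0, 0, 0], "twist": 0},
])

```text
clock: 21.92
tcp_pos: [476.6, -185.7, 110.0]
orientation: [-3.141, 0.0, 2.967]
contact_force: [-1.8, 1.8, 9.1]
width: 40.0
gripper_force: 40.0
```

Request:
move_arm([
  {"claw": 1, "slide": [0, 0, 1], "twist": 0},
  {"claw": 1, "slide": [0, 0, 0], "twist": 0},
  {"claw": 1, "slide": [0, 0, 0], "twist": 0},
])

```text
clock: 22.3
tcp_pos: [476.6, -185.7, 109.1]
orientation: [-3.141, 0.0, 2.967]
contact_force: [-2.0, 1.9, 9.9]
width: 39.6
gripper_force: 40.0
```

Request:
move_arm([
  {"claw": 1, "slide": [0, 0, 0.7], "twist": 0},
  {"claw": 1, "slide": [0, 0, 0], "twist": 0},
  {"claw": 1, "slide": [0, 0, 0], "twist": 0},
])

```text
clock: 22.68
tcp_pos: [476.6, -185.7, 108.5]
orientation: [-3.141, 0.0, 2.967]
contact_force: [-2.4, 2.5, 10.3]
width: 39.7
gripper_force: 40.0
```

Request:
move_arm([
  {"claw": 1, "slide": [0.5, 0.4, 0], "twist": 0},
  {"claw": 1, "slide": [0, 0, 0.8], "twist": 0},
  {"claw": 1, "slide": [0, 0, 0], "twist": 0},
  {"claw": 1, "slide": [0, 0, 0], "twist": 0},
])

```text
clock: 23.18
tcp_pos: [476.6, -185.7, 107.9]
orientation: [-3.141, 0.001, 2.967]
contact_force: [-2.4, 1.5, 11.5]
width: 40.0
gripper_force: 40.0
```

Request:
move_arm([
  {"claw": 1, "slide": [0, 0, 0.8], "twist": 0},
  {"claw": 1, "slide": [0, 0, 0], "twist": 0},
  {"claw": 1, "slide": [0, 0, 0], "twist": 0},
])

```text
clock: 23.55
tcp_pos: [476.6, -185.7, 107.2]
orientation: [-3.141, 0.001, 2.967]
contact_force: [-1.6, 1.8, 11.5]
width: 39.5
gripper_force: 40.0
```

Request:
move_arm([
  {"claw": 1, "slide": [0, 0, 0.6], "twist": 0},
  {"claw": 1, "slide": [0, 0, 0], "twist": 0},
  {"claw": 1, "slide": [0, 0, 0], "twist": 0},
])

```text
clock: 23.92
tcp_pos: [476.6, -185.7, 106.6]
orientation: [-3.141, 0.001, 2.967]
contact_force: [-2.1, 1.5, 12.7]
width: 39.5
gripper_force: 40.0
```

Request:
move_arm([
  {"claw": 1, "slide": [0, 0, 0.3], "twist": 0},
  {"claw": 1, "slide": [0, 0, 0], "twist": 0.06},
  {"claw": 1, "slide": [0, 0, 0], "twist": 0.07},
  {"claw": 1, "slide": [0, 0, 0], "twist": 0.07},
  {"claw": 1, "slide": [0, 0, 0], "twist": 0},
  {"claw": 1, "slide": [0, 0, 0], "twist": 0},
])

```text
clock: 24.68
tcp_pos: [477.1, -185.8, 106.5]
orientation: [-3.141, 0.002, 2.766]
contact_force: [-1.5, 2.2, 13.2]
width: 40.3
gripper_force: 40.0
```

```bash
python3 - <<'E'
from plant import env
s=env.get_state();print(s["tcp_pos"],s["contact_force"],s["moment"],s["orientation"],s["joint_positions"])
E
```

```text
[ 477.05354109 -185.77660041  106.50615693] [-1.46299689  2.20000058 13.17751101] [ 0.3629843   0.3779181  -0.07285954] [-3.14119442e+00  2.36123055e-03  2.76648072e+00] [-5.06285329e-01  3.74677104e-01  1.83050207e+00 -1.06930080e-04
  9.34020447e-01 -1.70190578e+00]
```

Request:
move_arm([
  {"claw": 1, "slide": [0, 0, 0], "twist": 0.1},
  {"claw": 1, "slide": [0, 0, 0], "twist": 0.1},
  {"claw": 1, "slide": [0, 0, 0], "twist": 0.1},
  {"claw": 1, "slide": [0, 0, 0], "twist": 0.1},
  {"claw": 1, "slide": [0, 0, 0], "twist": 0.1},
  {"claw": 1, "slide": [0, 0, 0], "twist": 0.1},
  {"claw": 1, "slide": [0, 0, 0], "twist": 0},
])

```text
clock: 25.55
tcp_pos: [477.2, -185.6, 106.5]
orientation: [3.14, 0.002, 2.165]
contact_force: [-1.8, 1.7, 13.6]
width: 39.4
gripper_force: 40.0
```

Request:
move_arm([
  {"claw": 1, "slide": [0, 0, 0], "twist": 0.1},
  {"claw": 1, "slide": [0, 0, 0], "twist": 0.1},
  {"claw": 1, "slide": [0, 0, 0], "twist": 0.1},
  {"claw": 1, "slide": [0, 0, 0], "twist": 0.1},
  {"claw": 1, "slide": [0, 0, 0], "twist": 0.1},
  {"claw": 1, "slide": [0, 0, 0], "twist": 0.07},
  {"claw": 1, "slide": [0, 0, 0], "twist": 0},
])

```text
clock: 26.42
tcp_pos: [476.8, -185.5, 106.4]
orientation: [3.14, 0.001, 1.596]
contact_force: [-2.7, 2.9, 13.0]
width: 39.8
gripper_force: 40.0
```

```bash
python3 - <<'E'
from plant import env
s=env.get_state();print(s["tcp_pos"],s["contact_force"],s["moment"],s["orientation"])
E
```

```text
[ 476.82738625 -185.53200266  106.42453645] [-2.72148107  2.87172675 13.01218994] [ 0.36931511  0.49466824 -0.01969192] [3.14003680e+00 9.34837329e-04 1.59601023e+00]
```

Request:
move_arm([
  {"claw": 1, "slide": [0, 0, 0], "twist": 0.06},
  {"claw": 1, "slide": [0, 0, 0], "twist": 0.06},
  {"claw": 1, "slide": [0, 0, 0], "twist": 0.04},
  {"claw": 1, "slide": [0, 0, 0], "twist": 0},
  {"claw": 1, "slide": [0, 0, 0], "twist": 0},
])

```text
clock: 27.05
tcp_pos: [476.9, -185.6, 106.5]
orientation: [3.14, 0.001, 1.437]
contact_force: [-1.0, 2.5, 12.7]
width: 39.8
gripper_force: 40.0
```

```bash
python3 - <<'E'
from plant import env
s=env.get_state();print(s["tcp_pos"],s["contact_force"],s["moment"],s["orientation"])
E
```

```text
[ 476.86339261 -185.62784343  106.46009858] [-1.01561139  2.48305138 12.74604313] [0.31194755 0.46169366 0.00828653] [3.13979017e+00 8.67795299e-04 1.43685750e+00]
```

Request:
move_arm([
  {"claw": 1, "slide": [0, 0, 0], "twist": 0.03},
  {"claw": 1, "slide": [0, 0, 0], "twist": 0.03},
  {"claw": 1, "slide": [0, 0, 0], "twist": 0},
  {"claw": 1, "slide": [0, 0, 0], "twist": 0},
])

```text
clock: 27.55
tcp_pos: [476.8, -185.5, 106.4]
orientation: [3.14, 0.0, 1.377]
contact_force: [-2.1, 3.3, 13.4]
width: 39.9
gripper_force: 40.0
```

```bash
python3 - <<'E'
from plant import env
s=env.get_state();print(s["tcp_pos"],s["contact_force"],s["moment"],s["orientation"])
E
```

```text
[ 476.8351079  -185.47934355  106.43107506] [-2.09756711  3.33939603 13.439167  ] [0.50753801 0.50875575 0.07354954] [3.13989078e+00 4.99800677e-04 1.37690540e+00]
```

Request:
move_arm([
  {"claw": 1, "slide": [0, 0, 0], "twist": 0.03},
  {"claw": 1, "slide": [0, 0, 0], "twist": 0},
  {"claw": 1, "slide": [0, 0, 0], "twist": 0},
])

```text
clock: 27.92
tcp_pos: [476.5, -185.5, 106.4]
orientation: [3.141, 0.001, 1.347]
contact_force: [-2.5, 2.3, 13.5]
width: 39.6
gripper_force: 40.0
```

```bash
python3 - <<'E'
from plant import env
s=env.get_state();print(s["tcp_pos"],s["contact_force"],s["moment"],s["orientation"])
E
```

```text
[ 476.47318953 -185.47284057  106.37770241] [-2.51259463  2.31719246 13.54454716] [0.41205627 0.58990139 0.28864033] [3.14053775e+00 6.12293269e-04 1.34730411e+00]
```

The rising moment shows the stop. I let the lid rise by feel.

Request:
move_arm([
  {"claw": 1, "slide": [0, 0, 0], "twist": -0.015},
  {"claw": 1, "slide": [0, 0, -1], "twist": 0},
  {"claw": 1, "slide": [0, 0, -1], "twist": 0},
  {"claw": 1, "slide": [0, 0, 0], "twist": 0},
])

```text
clock: 28.42
tcp_pos: [476.5, -185.4, 108.2]
orientation: [3.141, 0.0, 1.362]
contact_force: [-1.6, 1.8, 11.7]
width: 39.7
gripper_force: 40.0
```

Request:
move_arm([
  {"claw": 1, "slide": [0, 0, -1], "twist": 0},
  {"claw": 1, "slide": [0, 0, -1], "twist": 0},
  {"claw": 1, "slide": [0, 0, 0], "twist": 0},
])

```text
clock: 28.8
tcp_pos: [476.5, -185.4, 110.0]
orientation: [3.141, 0.0, 1.362]
contact_force: [-2.1, 3.1, 9.1]
width: 39.9
gripper_force: 40.0
```

```bash
python3 - <<'E'
from plant import env
s=env.get_state();print(s["tcp_pos"],s["contact_force"],s["moment"],s["orientation"])
E
```

```text
[ 476.49135462 -185.4267294   110.04258803] [-2.13365755  3.06173679  9.12950128] [ 0.35295167  0.43051206 -0.05769815] [3.14056880e+00 3.91794106e-04 1.36152834e+00]
```

Request:
move_arm([
  {"claw": 1, "slide": [0, 0, -1], "twist": 0},
  {"claw": 1, "slide": [0, 0, -0.7], "twist": 0},
  {"claw": 1, "slide": [0, 0, 0], "twist": 0},
])

```text
clock: 29.18
tcp_pos: [476.5, -185.4, 111.5]
orientation: [3.141, 0.0, 1.362]
contact_force: [-1.5, 1.0, 8.0]
width: 39.9
gripper_force: 40.0
```

Request:
move_arm([
  {"claw": 1, "slide": [0, 0, -0.7], "twist": 0},
  {"claw": 1, "slide": [0, 0, 0], "twist": 0},
])

```text
clock: 29.42
tcp_pos: [476.5, -185.4, 112.0]
orientation: [3.141, 0.0, 1.362]
contact_force: [-0.4, 2.5, 6.3]
width: 39.6
gripper_force: 40.0
```

Request:
move_arm([
  {"claw": 1, "slide": [0, 0, -0.7], "twist": 0},
  {"claw": 1, "slide": [0, 0, 0], "twist": 0},
])

```text
clock: 29.68
tcp_pos: [476.5, -185.4, 112.3]
orientation: [3.141, 0.0, 1.362]
contact_force: [1.4, -0.4, -1.0]
width: 39.7
gripper_force: 40.0
```

Request:
move_arm([
  {"claw": 1, "slide": [0, 0, -0.5], "twist": 0},
  {"claw": 1, "slide": [0, 0, 0], "twist": 0},
])

```text
clock: 29.92
tcp_pos: [476.4, -185.4, 112.5]
orientation: [3.141, 0.0, 1.362]
contact_force: [4.4, -0.3, -9.3]
width: 39.9
gripper_force: 40.0
```

The downward pull confirms the lugs are locked in the pockets. I relax, release and retreat.

Request:
move_arm([
  {"claw": 1, "slide": [0, 0, 0.9], "twist": 0},
  {"claw": 0.6, "slide": [0, 0, 0], "twist": 0},
  {"claw": 0.4, "slide": [0, 0, 0], "twist": 0},
  {"claw": 0.2, "slide": [0, 0, 0], "twist": 0},
  {"claw": 0.2, "slide": [0, 0, 0], "twist": 0},
  {"claw": 0.2, "slide": [0, 0, -20], "twist": 0},
  {"claw": 0.2, "slide": [0, 0, -40], "twist": 0},
  {"claw": 0.2, "slide": [0, 0, -40], "twist": 0},
])

```text
clock: 30.92
tcp_pos: [475.5, -185.0, 212.9]
orientation: [-3.14, -0.0, 1.362]
contact_force: [0.2, -1.1, 0.2]
width: 70.1
gripper_force: 0.0
```

Request:
move_arm([
  {"claw": 0.2, "slide": [0, 0, 0], "twist": 0},
  {"claw": 0.2, "slide": [0, 0, 0], "twist": 0},
  {"claw": 0.2, "slide": [0, 0, 0], "twist": 0},
])

```text
clock: 31.3
tcp_pos: [475.0, -184.7, 210.6]
orientation: [-3.139, -0.001, 1.362]
contact_force: [1.1, 0.6, -0.5]
width: 70.3
gripper_force: 0.0
```

```bash
python3 - <<'E'
from h import *
np.set_printoptions(precision=1,suppress=True)
s=env.get_state();print(s["tcp_pos"],s["width"],s["contact_force"]);c=env.get_calibration("wrist")
im=env.get_image("wrist");cv2.imwrite("pics/w5.png",im[:,:,::-1]);h=cv2.cvtColor(im,cv2.COLOR_RGB2HSV)
b=cv2.morphologyEx(cv2.inRange(h,(100,120,30),(125,255,255)),cv2.MORPH_CLOSE,np.ones((25,25)))
y=cv2.inRange(h,(18,100,80),(35,255,255));n,l,st,ct=cv2.connectedComponentsWithStats(y&b)
for i in range(1,n):
    if st[i,4]>20: print(st[i],plane("wrist",ct[i],139,c))
E
```

```text
[ 475.  -184.7  210.6] 70.32225133274113 [ 1.1  0.6 -0.5]
[285 192   3  13  38] [ 481.9 -164.5  139. ]
[284 244   4  11  41] [ 473.2 -204.1  139. ]
```

The lid's marks read 77.6° against the holder's y axis at about 80°, and the lid is centred. I'm handing in.

```bash
python3 -c "
from plant import env
print(env.close_job())"
```

```text
the job is handed in; nothing more can be done
None
```

The job is handed in: the tube stands in the canister hole and the lid is locked a quarter turn past the slots by force and camera checks, though the hand-in returned no verdict.

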